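Sticker the sawn walnut boards to dry

TASK

Stack the two dark walnut boards to dry flat: the lower one already lies on the bench and has two chalk lines drawn across it. Lay the pale and the red spacer strip across it, one centred along each chalk line, then lay the other walnut board on the two strips, squarely above the lower board, and set one iron weight on top of that board over each strip (which strip or weight goes to which end is all the same). Set the weights down without dropping them, leave the pale maple board where it lies and do not knock the glue bottle over.

Things in the scene. Friction and masses are not known exactly. Their poses are not given: they have to be found in the camera images.
- lower_board: Dark brown walnut board with two pale chalk lines across its top, 230 x 55 x 16 mm, lying flat; it is held fast to the bench and does not shift. Origin: centre of its underside; x along its length, y across, z up. The chalk lines run along y at x = +80 mm and x = -80 mm; its top is at z = 16 mm.
- upper_board: Loose dark brown walnut board without chalk lines, 230 x 55 x 16 mm, about 0.14 kg, lying flat on the bench. Origin: centre of its underside; x along its length. On the strips its underside lies 30 mm above the bench and its top 46 mm.
- maple_board: Loose pale maple board of the same size, 230 x 55 x 16 mm, not part of the job. Origin: centre of its underside; x along its length.
- pale_strip: Loose spacer strip (sticker) of pale, cream-coloured wood, 90 x 14 x 14 mm, about 14 g, lying flat. Origin: centre of its underside; x along its length.
- red_strip: Loose spacer strip (sticker) of red-stained wood, 90 x 14 x 14 mm, about 14 g, lying flat. Origin: centre of its underside; x along its length.
- black_weight: Black bench weight: round iron body 52 mm across and 30 mm high, above it a thin neck (14 mm) and a bare steel knob 25 mm across from 42 to 66 mm height, about 0.5 kg. Origin: centre of its underside, z up along the knob.
- green_weight: Green bench weight: round iron body 52 mm across and 30 mm high, above it a thin neck (14 mm) and a bare steel knob 25 mm across from 42 to 66 mm height, about 0.5 kg. Origin: centre of its underside, z up along the knob.
- glue_bottle: Yellow wood-glue bottle with orange nozzle standing at the left side, 58 mm across, 158 mm high. Origin: centre of its underside; z up. Not part of the job.
Not all that is in view belongs to the job. Of the things that look like the red_strip, the smaller one is meant.

How it is judged:
By the outcome, as a careful person would: the job done as asked, in the order asked, and still so for the second after the job is handed in, with the robot touching nothing.
It also fails if it takes over 120 s, if anything falls off the work surface, if the arm or the gripper's body presses on something with over 40 N, if the wrist force passes 120 N, or if a joint passes its speed limit or range.

ROBOT

A 6-joint arm with a two-finger parallel gripper is mounted at the origin on the work surface. World frame = base frame: x ahead of the robot, y to its left, z up, the work surface at z = 0. Lengths are in m, angles in rad, forces in N, time in s.
With the tool pointing down it reaches from about 0.325 to 0.875 m from the base axis. Payload 4.4 kg.
Tool frame: the origin (TCP) lies at the centre of the arm's flange, where the gripper is bolted on; the fingertips stand 173 mm ahead of it and the grasp point (between the pads) lies 155 mm ahead of it; z points along the fingers, y is the line along which they close (so a half turn about z gives the same grasp; the last joint's range is limited). The gripper opens to 85 mm and grips with 20 to 120 N. Pads are 22 mm wide; open, the fingers measure 114 mm over their backs; the gripper's body (76 mm by 85 mm) begins 54 mm behind the grasp point. The pads swing forward as they close: fully open they stand 13 mm farther back than shut.
Start: joints at [-1.425, 0.207, 1.542, -0, 1.393, -0.15], TCP at [0.168, -0.55, 0.405] pointing down, gripper open.
Joint ranges: [-2.73, 2.73], [-0.86, 2.22], [0.23, 2.46], [-1.11, 4.25], [0.08, 2.63], [-2.82, 2.82]. Speed limits (rad/s): [2.79, 2.79, 3.14, 3.14, 3.14, 3.14].

INTERFACE

Orientations are given as a unit quaternion [x, y, z, w].
In Python, from rig import get_state, camera, hand_in gives the robot as it stands. The module is installed in compiled form; this text tells all that it offers.
- The arm moves only by the tool servo_tool, never from a script. Its argument "series" is a list that holds one entry, the list of rows, each a list of 7 numbers: the shift along the world's x, y, z in mm, then the turn, a rotation vector about the world's x, y, z in degrees, then the opening, from -1 (shut) to 1 (fully open). In form: [[[tx, ty, tz, ax, ay, az, jaw], ...]]. A call has exactly 10 rows; each row is the pose to reach, as a shift and turn from the pose commanded when the call began; what a row does not reach only later rows make up. A row lasts 1/8 s, in which the tool goes at most 62.5 mm and 10.7 degrees, less where a joint would pass 70% of its speed; a pose out of reach is approached as far as the arm can. A call with a gripper value outside its range is refused whole. The fingers move at their own pace and stop on an object; "force" is the grip in N (left out, the last holds). Time passes only in rows, so rows that repeat a pose let the fingers close, or fill a call up. It gives the time, the measured TCP pose, the force, the opening and the grip force at its end, in the units of the state.
- get_state(): the state, without advancing time (a new reading comes with each control period).
- camera(name): name is "scene" or "top"; returns a dict with "img" (420x560x3 uint8, red, green, blue), "camera_matrix" (3x3 intrinsics, pixels), "R" (3x3) and "t" (3): a world point X has camera coordinates R X + t. Camera axes: x right, y down, z forward; pixel columns grow to the right and rows downward; lengths in m; the calibration is good to about 2 mm. A picture is of the moment at which its call begins. There is no depth.
- hand_in(): hands the job in; it is judged then, once.
The state is a dict: "clock": time; "qpos": joint angles; "joint_velocities": joint speeds; "effort": joint torques, N m; "tool_pos": TCP position; "orientation": TCP orientation; "ft_force": force on the tool from outside, world axes, zero at the start; "wrist_torque": the same for the moment, N m; "opening": finger opening in m; "grasp_force": force on a finger pad.
Only numpy, scipy, OpenCV 4.12 (cv2) and the standard library are available. Lean on these libraries where they do the work, as an engineer would, in place of code of your own. Each camera call takes 0.05 s, during which the arm holds its last target. There are 200 camera calls.

## Working session

There is one attempt and no reset: what is moved stays moved. The work goes in short steps, Python scripts to look and compute and a tool call to move; the robot and the scene stay as the last step left them, time stands still between calls to the robot, and variables do not carry over. Pictures are saved under pics/ and viewed, at most 14 in all, crops included, and the job is handed in when it is done.

Besides the shell and the picture viewer there is one more tool, called after ">>>" as name([rows], argument=value, ...), one row to a line, values as JSON. servo_tool: Moves the arm, as the interface text tells. Its arguments: {"type":"object","properties":{"series":{"type":"array"},"force":{"type":"number"}},"required":["series"]}

```bash
mkdir -p pics
python3 - <<'E'
from rig import get_state, camera
import cv2,numpy as np
s=get_state(); print({k:np.round(v,4).tolist() for k,v in s.items()})
for n in("scene","top"):
    c=camera(n); np.savez(f'{n}0.npz',**c)
    cv2.imwrite(f'pics/{n}0.png',cv2.resize(c['img'][...,::-1],(784,588),interpolation=cv2.INTER_CUBIC))
    print(n,c['camera_matrix'].tolist(),c['R'].round(4).tolist(),c['t'].tolist())
E
```

```text
{'clock': 0.0, 'qpos': [-1.4255, 0.2075, 1.543, 0.0, 1.3935, -0.1505], 'joint_velocities': [0.0004, -0.0003, -0.0002, -0.0006, -0.0001, -0.0013], 'effort': [0.0003, -38.3034, -29.1595, -0.0002, 0.0104, 0.0], 'tool_pos': [0.1676, -0.5497, 0.4035], 'orientation': [0.9891, 0.1474, 0.0, -0.0012], 'ft_force': [0.1641, 1.3139, -0.4444], 'wrist_torque': [-0.0423, -0.0103, -0.0661], 'grasp_force': 0.0, 'opening': 0.0855}
scene [[543.4136857590601, 0.0, 282.0499329424465], [0.0, 543.4136857590601, 221.6828279318431], [0.0, 0.0, 1.0]] [[0.7031, 0.711, -0.011], [0.4396, -0.4468, -0.7792], [-0.5589, 0.543, -0.6267]] [-0.38824714936728744, -0.15989881594485858, 1.6382748047276152]
top [[500.1938385041385, 0.0, 281.78593293922023], [0.0, 500.1938385041385, 210.45201861265852], [0.0, 0.0, 1.0]] [[-0.0705, -0.9975, -0.0041], [-0.972, 0.0696, -0.2244], [0.2242, -0.0119, -0.9745]] [0.10505064743131891, 0.5078610084263381, 1.1548213267512843]
```

View pics/scene0.png

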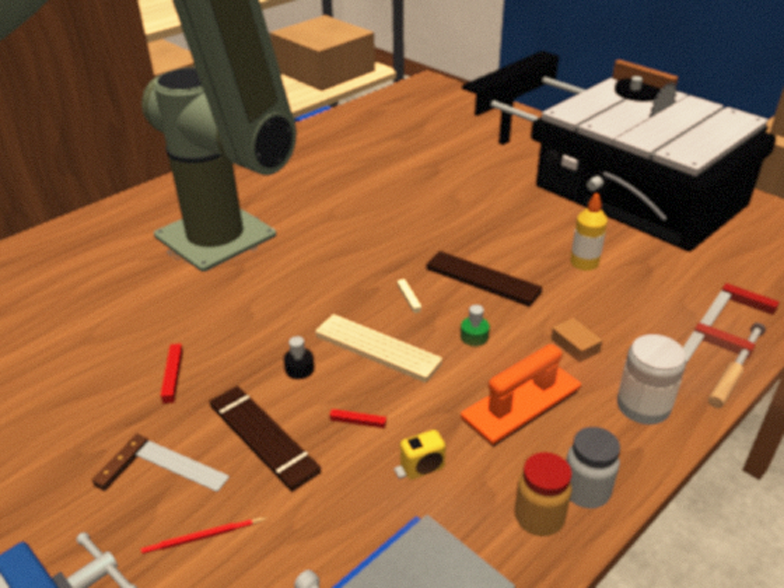

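View pics/top0.png

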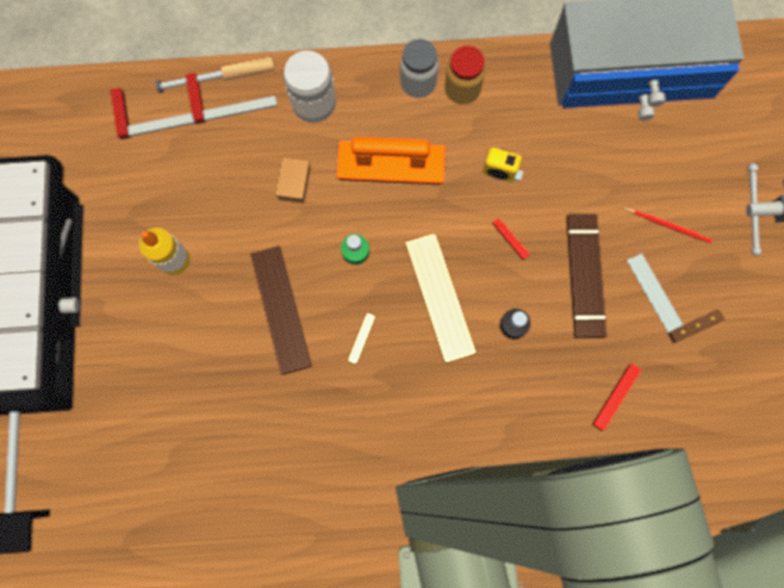

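The scene view shows the lower board with chalk lines at about (265,437), the black weight at (298,357), the green weight at (475,325) and the upper walnut board at (484,277). The maple board is at (380,346), the pale strip at (409,294) and the bottle at (590,235). In the top view they are at (587,275), (516,322), (355,248), (281,309), (440,297), (362,338) and (164,250) respectively.

Red candidates in the top view are the strip at (511,239), the longer strip at (617,397) and the pencil at (668,225). The one at (511,239) is the smaller strip, so it fits. I'll confirm it with a crop and sizes.

```bash
cat > lib.py <<'E'
import cv2,numpy as np
from rig import camera,get_state
def masks(img):
    h,s,v=cv2.split(cv2.cvtColor(img,cv2.COLOR_RGB2HSV).astype(int)); 
    return dict(dark=v<85, red=((h<6)|(h>172))&(s>170)&(v>120), cream=(h>14)&(h<40)&(s<140)&(v>150),
      green=(h>45)&(h<85)&(s>120), steel=(s<60)&(v>95), chalk=(s<130)&(v>140))
def blob(img,kind,box,fill=True):
    "largest contour of colour in box (800-px picture coords x0,y0,x1,y1 /1.4)"
    x0,y0,x1,y1=[int(a/1.4) for a in box]
    m=np.zeros(img.shape[:2],np.uint8); m[y0:y1,x0:x1]=masks(img)[kind][y0:y1,x0:x1]
    cs,_=cv2.findContours(m,cv2.RETR_EXTERNAL,cv2.CHAIN_APPROX_NONE)
    c=max(cs,key=cv2.contourArea); M=cv2.moments(cv2.convexHull(c)); return np.array([M['m10'],M['m01']])/M['m00'],c
def ray(c,uv):
    d=c['R'].T@np.linalg.inv(c['camera_matrix'])@[uv[0],uv[1],1]; return -c['R'].T@c['t'],d/np.linalg.norm(d)
def plane(c,uv,z):
    o,d=ray(c,uv); return o+d*(z-o[2])/d[2]
def tri(c1,u1,c2,u2):
    o1,d1=ray(c1,u1);o2,d2=ray(c2,u2)
    a=np.linalg.lstsq(np.c_[d1,-d2],o2-o1,rcond=None)[0]; p,q=o1+a[0]*d1,o2+a[1]*d2
    return (p+q)/2,np.linalg.norm(p-q)
def rect(c,cont,z):
    "min-area rectangle of contour on plane z -> centre, long, short (mm), angle deg of long side"
    P=np.array([plane(c,p[0],z)[:2] for p in cont],np.float32)*1000
    (x,y),(w,h),a=cv2.minAreaRect(P)
    if w<h: w,h,a=h,w,a+90
    return np.round([x,y,w,h,(a+90)%180-90],1)
E
cat > m0.py <<'E'
from lib import *
T=dict(np.load('top0.npz'));S=dict(np.load('scene0.npz'))
B={'lower':('dark',(560,205,612,345),(200,380,328,495)),'upper':('dark',(245,240,318,380),(420,245,550,310)),
'maple':('cream',(400,228,482,368),(308,308,448,385)),'pale':('cream',(342,308,382,368),(392,275,428,315)),
'red':('red',(485,212,535,265),(322,402,394,432)),'bigred':('red',(590,355,645,435),(155,338,190,405)),
'chalkA':('chalk',(563,222,605,240),(215,390,255,418)),'chalkB':('chalk',(568,308,610,326),(270,445,312,478)),
'gknob':('steel',(338,230,374,258),(464,302,490,325)),'bknob':('steel',(506,306,532,332),(286,334,308,356)),
'gbody':('green',(335,225,378,270),(455,300,495,350))}
for n,(k,bt,bs) in B.items():
    ut,ct=blob(T['img'],k,bt);us,cs=blob(S['img'],k,bs)
    p,e=tri(T,ut,S,us)
    print(n,'tri',(p*1e3).round(1),'miss',round(e*1e3,1),'rect top',rect(T,ct,p[2]),'scene',rect(S,cs,p[2]),len(ct),len(cs))
im=T['img'][...,::-1]
a=cv2.resize(im[140:320,320:480],(640,720)[::1],interpolation=cv2.INTER_CUBIC)[:600]
cv2.imwrite('pics/crop_red.png',cv2.resize(im[145:315,330:520],(760,600),interpolation=cv2.INTER_CUBIC))
E
python3 m0.py
```

```text
lower tri [ 584.3 -271.1   37. ] miss 47.9 rect top [ 596.6 -250.8   13.3    2.5   -7.2] scene [ 560.6 -289.2  229.3   54.4   -3.5] 11 246Traceback (most recent call last):
  File "m0.py", line 10, in <module>
    ut,ct=blob(T['img'],k,bt);us,cs=blob(S['img'],k,bs)
          ~~~~^^^^^^^^^^^^^^^
  File "lib.py", line 12, in blob
    c=max(cs,key=cv2.contourArea); M=cv2.moments(cv2.convexHull(c)); return np.array([M['m10'],M['m01']])/M['m00'],c
ValueError: max() iterable argument is empty
```

```bash
sed -i 's/dark=v<85/dark=v<125/' lib.py; sed -i '/^a=cv2/d' m0.py
python3 m0.py; python3 -c "
import numpy as np,cv2
T=np.load('top0.npz')['img'];h=cv2.cvtColor(T,cv2.COLOR_RGB2HSV)
for u,v in((281,309),(587,275),(640,160+200),(516,322),(519,318),(584,231)): print(u,v,h[int(v/1.4),int(u/1.4)])"
```

```text
lower tri [ 553.1 -279.1   15.9] miss 3.2 rect top [ 555.5 -277.9  191.5   56.3   -3.2] scene [ 542.9 -279.   240.3   59.6   -3.6] 222 255
upper tri [515.  278.3   5.6] miss 8.4 rect top [514.6 275.7 231.4  54.7  12.1] scene [511.1 282.1 238.6  72.6  12.2] 208 173
maple tri [516.  -10.4   9.8] miss 7.4 rect top [516.8 -12.7 236.6  61.9  13.5] scene [512.8  -8.4 238.3  68.6  13.4] 213 203
pale tri [451.6 134.8   9.7] miss 4.2 rect top [451.  132.7  96.8  20.9 -25.2] scene [451.2 137.6 106.6  21.4 -25.1] 80 53
red tri [ 616.  -150.3   10.3] miss 5.1 rect top [ 615.8 -151.7   88.2   15.6   34. ] scene [ 616.9 -148.4   89.3   22.3   33.6] 60 95
bigred tri [ 316.6 -302.6   13.1] miss 2.4 rect top [ 316.6 -303.9  129.5   21.   -38.4] scene [ 316.9 -301.3  142.4   22.9  -38.9] 99 93
chalkA tri [ 569.9 -288.3  115.5] miss 71.9 rect top [ 587.6 -255.7   52.2    7.4   88.7] scene [ 547.8 -317.2   47.8    8.5   87.3] 47 43
chalkB tri [ 506.3 -267.4  -89. ] miss 96.7 rect top [ 476.6 -305.3   59.8    8.3   85.9] scene [ 541.  -232.2   60.8    9.9   86.2] 48 46
gknob tri [616.  135.1  56.5] miss 2.8 rect top [615.5 134.1  28.4  22.3  -3.2] scene [617.5 136.2  51.1  19.7 -49.1] 29 34
bknob tri [ 457.8 -140.2   58.1] miss 3.1 rect top [ 456.9 -141.    28.1   26.9  -49.8] scene [ 458.7 -140.2   43.6   18.7  -39.2] 32 33
gbody tri [613.8 136.   20.4] miss 4.8 rect top [610.5 134.   48.6  44.6 -80.5] scene [615.  137.8  60.4  45.2 -50.1] 66 61
281 309 [ 12 142 106]
587 275 [  9 124 107]
640 360 [ 14 158 184]
516 322 [102  28 227]
519 318 [ 98  18 223]
584 231 [ 27  43 240]
```

View pics/crop_red.png

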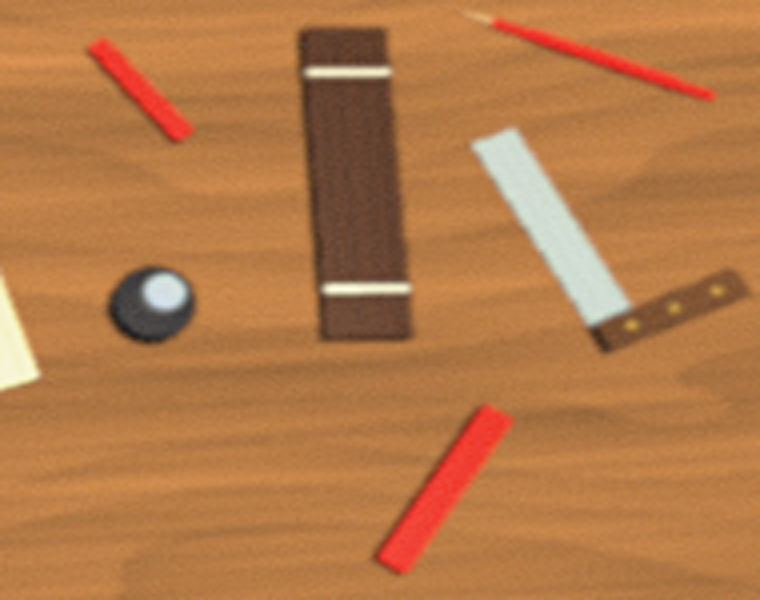

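The crop confirms it. The small red strip is at crop (140,90), measuring 88x16 mm, and the larger is at (445,490), about 130x21 mm. The pencil at top right isn't a strip. I'll move to the small strip and measure the lower board with corrected line pairing.

>>> servo_tool([
  [[45, 40, 0, 0, 0, 2, 0], [90, 80, 0, 0, 0, 4, 0], [135, 120, 0, 0, 0, 6, 0], [180, 160, 0, 0, 0, 8, 0], [225, 200, 0, 0, 0, 10, 0], [270, 240, -20, 0, 0, 12, 0], [315, 280, -40, 0, 0, 14, 0], [360, 320, -70, 0, 0, 16, 0], [405, 360, -100, 0, 0, 16.9, 0], [448, 399, -130, 0, 0, 16.9, 0]],
], force=40)

```text
clock: 1.35
tool_pos: [0.6073, -0.1581, 0.2799]
orientation: [0.957, 0.291, -0.0, -0.0]
ft_force: [0.4, 1.2, 0.9]
opening: 0.0426
grasp_force: 0.0
```

```bash
cat > m1.py <<'E'
from lib import *
T=dict(np.load('top0.npz'));S=dict(np.load('scene0.npz'))
def low(c,box):
    x0,y0,x1,y1=[int(a/1.4) for a in box]; M=masks(c['img']); m=np.zeros(M['dark'].shape,np.uint8)
    m[y0:y1,x0:x1]=(M['dark'])[y0:y1,x0:x1]; m=cv2.morphologyEx(m,cv2.MORPH_CLOSE,np.ones((9,9)))
    cc=max(cv2.findContours(m,0,1)[0],key=cv2.contourArea); q=cv2.moments(cv2.convexHull(cc)); return np.array([q['m10'],q['m01']])/q['m00'],cc
ut,ct=low(T,(560,205,612,345));us,cs=low(S,(200,380,328,495)); p,e=tri(T,ut,S,us)
print('lower',(p*1e3).round(1),round(e*1e3,1),rect(T,ct,.008),rect(S,cs,.008))
c={}
for n,bt,bs in(('far',(563,222,605,240),(270,445,312,478)),('near',(568,308,610,326),(215,390,255,418))):
    a,ca=blob(T['img'],'chalk',bt);b,cb=blob(S['img'],'chalk',bs);p,e=tri(T,a,S,b)
    print(n,(p*1e3).round(1),round(e*1e3,1),rect(T,ca,.016),rect(S,cb,.016))
E
python3 m1.py
```

```text
lower [ 538.4 -277.3    2.2] 8.4 [ 538.2 -279.1  231.6   56.6   -3.2] [ 536.5 -275.4  242.5   60.1   -3.6]
far [ 618.8 -284.4   19.8] 4.1 [ 618.2 -285.6   56.8    8.    88.7] [ 617.4 -280.4   54.3    8.8   86.2]
near [ 458.5 -272.8   18.7] 3.6 [ 458.  -274.6   55.     7.6   85.9] [ 457.4 -270.4   53.8    9.6   87.3]
```

>>> servo_tool([
  [[0, 0, -30, 0, 0, 0, 0], [0, 0, -60, 0, 0, 0, 0], [0, 0, -85, 0, 0, 0, 0], [0, 0, -95, 0, 0, 0, 0], [0, 0, -95, 0, 0, 0, 0], [0, 0, -95, 0, 0, 0, -1], [0, 0, -95, 0, 0, 0, -1], [0, 0, -95, 0, 0, 0, -1], [0, 0, -95, 0, 0, 0, -1], [0, 0, -95, 0, 0, 0, -1]],
], force=40)

```text
clock: 2.6
tool_pos: [0.6067, -0.1597, 0.1875]
orientation: [0.957, 0.291, 0.001, 0.001]
ft_force: [-2.2, 1.1, 6.4]
opening: 0.0002
grasp_force: 2.9
```

>>> servo_tool([
  [[0, 0, 20, 0, 0, 0, -1], [0, 0, 50, 0, 0, 0, 0], [0, 0, 80, 0, 0, 0, 0], [-40, -40, 110, 0, 0, 0, 0], [-80, -80, 130, 0, 0, 0, 0], [-120, -120, 130, 0, 0, 0, 0], [-150, -150, 130, 0, 0, 0, 0], [-150, -150, 130, 0, 0, 0, 0], [-150, -150, 130, 0, 0, 0, 0], [-150, -150, 130, 0, 0, 0, 0]],
])

```text
clock: 3.85
tool_pos: [0.4569, -0.3088, 0.3165]
orientation: [0.956, 0.292, 0.0, 0.0]
ft_force: [1.5, -1.3, -0.4]
opening: 0.0424
grasp_force: 0.0
```

```bash
cat >> lib.py <<'E'
def shot(n):
    c={k:camera(k) for k in('top','scene')}
    for k in c: cv2.imwrite(f'pics/{n}_{k}.png',cv2.resize(c[k]['img'][...,::-1],(784,588),interpolation=cv2.INTER_CUBIC)); np.savez(f'{n}_{k}.npz',**c[k])
    return c['top'],c['scene']
def meas(T,S,kind,bt,bs):
    ut,ct=blob(T['img'],kind,bt);us,cs=blob(S['img'],kind,bs);p,e=tri(T,ut,S,us)
    print(kind,'tri',(p*1e3).round(1),'miss',round(e*1e3,1),'top',rect(T,ct,p[2]),'scene',rect(S,cs,p[2]))
E
python3 - <<'E'
from lib import *
s=get_state();print(s['tool_pos'].round(4) if hasattr(s['tool_pos'],'round') else s['tool_pos'])
T,S=shot('a'); meas(T,S,'red',(470,195,560,280),(310,390,410,440))
E
```

```text
[ 0.4569 -0.3088  0.3165]
red tri [ 617.7 -152.3   10.2] miss 4.4 top [ 617.1 -153.1   88.5   15.2   36.2] scene [ 618.4 -150.7   89.1   23.3   34.9]
```

View pics/a_top.png

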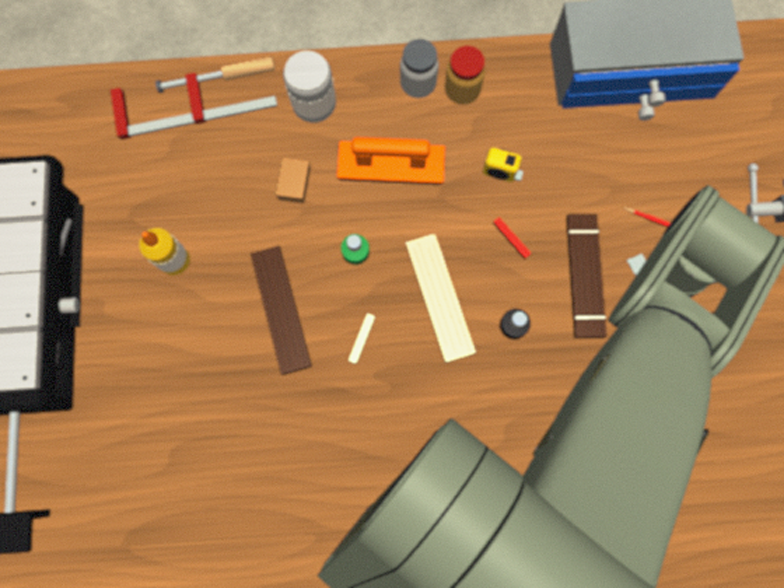

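The top view shows the arm clear of everything, with the red strip still at (512,238), barely nudged. The first call had ended short of its last row. I'll redo the approach with settling rows.

>>> servo_tool([
  [[40, 39, 0, 0, 0, 1.5, 0], [80, 78, 0, 0, 0, 1.5, 0], [120, 117, 0, 0, 0, 1.5, 0], [161, 157, -30, 0, 0, 1.5, 0], [161, 157, -60, 0, 0, 1.5, 0], [161, 157, -60, 0, 0, 1.5, 0], [161, 157, -60, 0, 0, 1.5, 0], [161, 157, -90, 0, 0, 1.5, 0], [161, 157, -90, 0, 0, 1.5, 0], [161, 157, -90, 0, 0, 1.5, 0]],
])

```text
clock: 5.2
tool_pos: [0.6176, -0.1533, 0.228]
orientation: [0.953, 0.303, 0.001, 0.001]
ft_force: [0.5, 0.2, 1.1]
opening: 0.0429
grasp_force: 0.0
```

>>> servo_tool([
  [[0, 1, -25, 0, 0, 0, 0], [0, 1, -40, 0, 0, 0, 0], [0, 1, -50, 0, 0, 0, 0], [0, 1, -50, 0, 0, 0, 0], [0, 1, -50, 0, 0, 0, 0], [0, 1, -50, 0, 0, 0, -1], [0, 1, -50, 0, 0, 0, -1], [0, 1, -50, 0, 0, 0, -1], [0, 1, -50, 0, 0, 0, -1], [0, 1, -50, 0, 0, 0, -1]],
], force=40)

```text
clock: 6.45
tool_pos: [0.6177, -0.1517, 0.177]
orientation: [0.953, 0.304, 0.001, 0.001]
ft_force: [-0.1, -0.2, 5.9]
opening: 0.0128
grasp_force: 41.7
```

>>> servo_tool([
  [[0, 0, 30, 0, 0, 0, -1], [0, 0, 60, 0, 0, 8, -1], [0, -20, 60, 0, 0, 16, -1], [0, -45, 60, 0, 0, 24, -1], [0, -70, 60, 0, 0, 32, -1], [0, -95, 60, 0, 0, 40, -1], [0, -120, 60, 0, 0, 48, -1], [0, -132, 50, 0, 0, 51, -1], [0, -132, 35, 0, 0, 51, -1], [0, -132, 30, 0, 0, 51, -1]],
])

```text
clock: 7.7
tool_pos: [0.6161, -0.2824, 0.2034]
orientation: [0.729, 0.684, -0.001, -0.003]
ft_force: [-0.5, 0.3, 0.4]
opening: 0.0126
grasp_force: 41.0
```

Run:
```python
from lib import *
s=get_state();print(s['tool_pos'],s['orientation'])
T,S=shot('b'); meas(T,S,'red',(540,195,620,280),(240,405,345,500))
```

```text
[ 0.61613882 -0.28241371  0.20340283] [ 7.29488191e-01  6.83988629e-01 -5.21556071e-04 -2.50245050e-03]
red tri [ 610.7 -274.6   12.5] miss 53.1 top [ 625.7 -252.3   13.5   12.8   -4.1] scene [ 593.8 -294.5   45.5   22.2  -85. ]
```

View pics/b_scene.png

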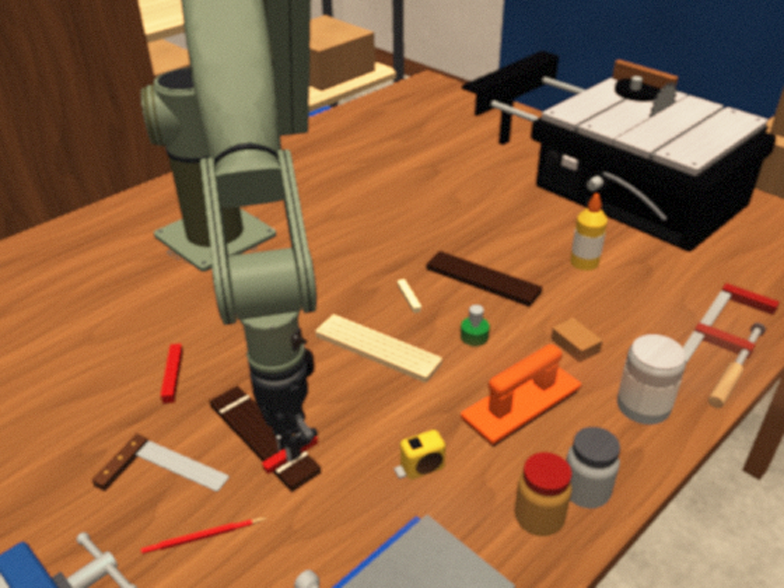

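The scene view shows the red strip held across the board near the far chalk line, at about (292,455), with the finger hiding its middle. I'll measure its full extent from all the red pixels.

```bash
cat >> lib.py <<'E'
def allrect(c,kind,box,z):
    x0,y0,x1,y1=[int(a/1.4) for a in box]; v,u=np.nonzero(masks(c['img'])[kind][y0:y1,x0:x1])
    pts=cv2.convexHull(np.c_[u+x0,v+y0].astype(np.int32)); return rect(c,pts,z)
E
python3 - <<'E'
from lib import *
S=dict(np.load('b_scene.npz'));T=dict(np.load('b_top.npz'))
print('scene strip',allrect(S,'red',(240,405,345,500),.034),'top',allrect(T,'red',(540,195,620,280),.034))
E
```

```text
scene strip [ 613.6 -279.4   91.    23.4   86.5] top [ 619.  -246.4   13.2   12.6   -4.1]
```

>>> servo_tool([
  [[2.5, -1, -5, 0, 0, 0, -1], [2.5, -1, -9, 0, 0, 0, -1], [2.5, -1, -10, 0, 0, 0, -1], [2.5, -1, -10, 0, 0, 0, -1], [2.5, -1, -10, 0, 0, 0, -0.3], [2.5, -1, -10, 0, 0, 0, -0.3], [2.5, -1, -10, 0, 0, 0, -0.3], [2.5, -1, 10, 0, 0, 0, -0.3], [2.5, -1, 50, 0, 0, 0, 0], [2.5, -1, 100, 0, 0, 0, 0]],
])

```text
clock: 9.05
tool_pos: [0.6194, -0.2843, 0.3075]
orientation: [0.729, 0.684, -0.0, -0.001]
ft_force: [-0.4, -0.0, -0.4]
opening: 0.0426
grasp_force: 0.0
```

>>> servo_tool([
  [[-40, 45, 0, 0, 0, 8, 0], [-80, 90, 0, 0, 0, 16, 0], [-110, 140, 0, 0, 0, 24, 0], [-130, 195, 0, 0, 0, 32, 0], [-145, 250, 0, 0, 0, 40, 0], [-155, 305, 0, 0, 0, 48, 0], [-165, 360, 0, 0, 0, 56, 0], [-167, 418, 0, 0, 0, 64, 0], [-167, 418, -20, 0, 0, 68.6, 0], [-167, 418, -20, 0, 0, 68.6, 0]],
])

```text
clock: 10.3
tool_pos: [0.452, 0.1342, 0.2863]
orientation: [0.216, 0.976, -0.0, -0.001]
ft_force: [-0.3, -0.1, 0.1]
opening: 0.0426
grasp_force: 0.0
```

Run:
```python
from lib import *
s=get_state();print(s['tool_pos'],s['orientation'])
T,S=shot('c'); meas(T,S,'red',(560,205,625,290),(240,425,345,500))
```

```text
[0.45196921 0.13419805 0.28631589] [ 2.16418257e-01  9.76300519e-01 -2.98832498e-04 -5.88296857e-04]
red tri [ 619.9 -284.3   28.5] miss 1.5 top [ 619.4 -285.2   87.1   16.    85.9] scene [ 619.8 -283.5   90.7   20.8   86. ]
```

View pics/c_top.png

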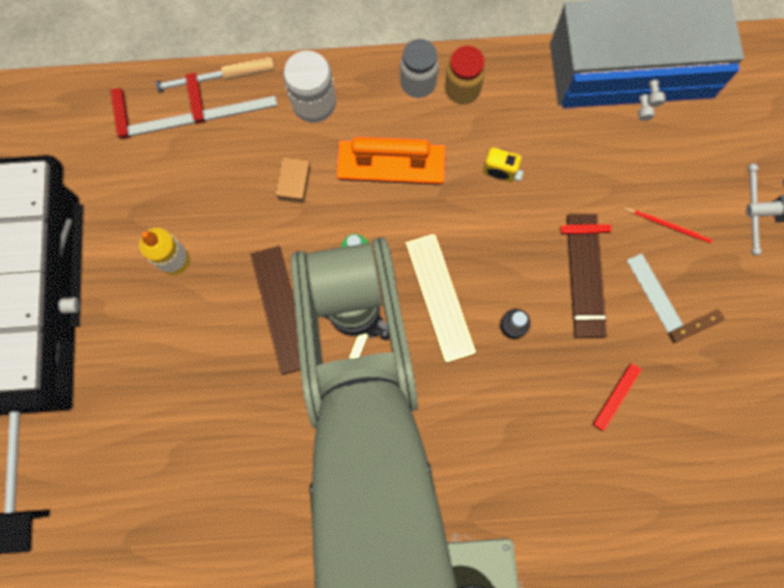

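The red strip lies across the far chalk line at (585,229). The gripper stands above the pale strip.

>>> servo_tool([
  [[0, 0, -40, 0, 0, 0, 0], [0, 0, -75, 0, 0, 0, 0], [0, 0, -100, 0, 0, 0, 0], [0, 0, -109, 0, 0, 0, 0], [0, 0, -109, 0, 0, 0, 0], [0, 0, -109, 0, 0, 0, -1], [0, 0, -109, 0, 0, 0, -1], [0, 0, -109, 0, 0, 0, -1], [0, 0, -109, 0, 0, 0, -1], [0, 0, -109, 0, 0, 0, -1]],
])

```text
clock: 11.65
tool_pos: [0.4537, 0.1336, 0.1786]
orientation: [0.217, 0.976, 0.0, 0.001]
ft_force: [-1.0, -1.1, 6.0]
opening: 0.0124
grasp_force: 41.1
```

Run:
```python
from lib import *
S=dict(np.load('c_scene.npz'));T=dict(np.load('c_top.npz'))
for c,bx,b in((T,(560,205,625,290),'top'),(S,(240,425,345,500),'scene')): print(b,allrect(c,'red',bx,.023))
```

```text
top [ 621.1 -286.8   87.5   16.    85.9]
scene [ 615.8 -281.    91.3   21.    86. ]
```

>>> servo_tool([
  [[0, 0, 40, 0, 0, 0, -1], [0, 0, 90, 0, 0, -5, -1], [0, -40, 110, 0, 0, -14, -1], [0, -90, 110, 0, 0, -23, -1], [0, -140, 110, 0, 0, -32, -1], [0, -190, 110, 0, 0, -41, -1], [0, -240, 110, 0, 0, -50, -1], [0, -290, 110, 0, 0, -59, -1], [0, -340, 110, 0, 0, -68.7, -1], [4, -370, 110, 0, 0, -68.7, -1]],
])

```text
clock: 12.9
tool_pos: [0.4563, -0.2387, 0.2875]
orientation: [0.731, 0.682, -0.0, 0.0]
ft_force: [0.0, 0.3, -0.3]
opening: 0.0125
grasp_force: 40.3
```

>>> servo_tool([
  [[0, -20, 0, 0, 0, 0, -1], [0, -36, -20, 0, 0, 0, -1], [0, -36, -50, 0, 0, 0, -1], [0, -36, -75, 0, 0, 0, -1], [0, -36, -82, 0, 0, 0, -1], [0, -36, -82, 0, 0, 0, -1], [0, -36, -82, 0, 0, 0, -1], [0, -36, -82, 0, 0, 0, -1], [0, -36, -82, 0, 0, 0, -1], [0, -36, -82, 0, 0, 0, -1]],
])

```text
clock: 14.15
tool_pos: [0.4568, -0.2726, 0.2055]
orientation: [0.73, 0.684, 0.0, 0.0]
ft_force: [0.0, 0.3, 0.0]
opening: 0.0125
grasp_force: 40.3
```

Run:
```python
from lib import *
s=get_state();print(s['tool_pos'],s['orientation'])
T,S=shot('d')
print(allrect(S,'cream',(180,350,295,450),.031),allrect(T,'cream',(555,290,625,335),.031))
cv2.imwrite('pics/d_crop.png',np.vstack([cv2.resize(a,(700,300),interpolation=cv2.INTER_CUBIC) for a in (S['img'][240:330,110:320,::-1],T['img'][130:250,340:620,::-1])]))
```

```text
[ 0.4567772  -0.27259523  0.20551063] [7.29873920e-01 6.83581730e-01 3.68684734e-05 2.77430207e-04]
[ 457.4 -265.2   95.8   38.9   84.9] [ 473.3 -279.2  113.2   32.8  -67.6]
```

View pics/d_crop.png

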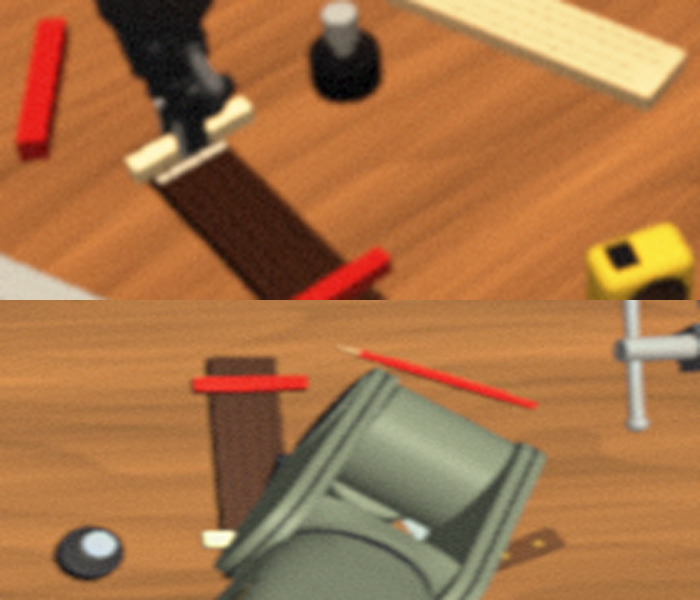

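The crop shows the pale strip held just over the near chalk line: scene-crop ends at (130,165) and (250,105), with the line visible beside it. I'll measure its ends without the chalk.

Run:
```python
from lib import *
S=dict(np.load('d_scene.npz'))
m=np.zeros((420,560),np.uint8); x0,y0,x1,y1=[int(a/1.4) for a in (180,350,295,450)]
m[y0:y1,x0:x1]=masks(S['img'])['cream'][y0:y1,x0:x1]
n,l,st,ce=cv2.connectedComponentsWithStats(m)
print(st[1:],ce[1:].round(1))
a=np.deg2rad(86.3)
for i in range(1,n):
    v,u=np.nonzero(l==i)
    P=np.array([plane(S,(x,y),.031)[:2]*1e3 for x,y in zip(u,v)]); t=P@[np.cos(a),np.sin(a)]; w=P@[np.sin(a),-np.cos(a)]
    print(i,len(u),t.min().round(1),t.max().round(1),w.min().round(1),w.max().round(1))
```

```text
[[157 269  29  26 178]
 [147 280  17  14 124]] [[174.1 280.1]
 [155.  286.2]]
1 178 -273.0 -186.9 455.0 492.4
2 124 -283.0 -243.7 453.4 477.5
```

Run:
```python
from lib import *
T=dict(np.load('d_top.npz')); a=np.deg2rad(86.3)
for k,bx,z in(('cream',(555,305,600,330),.0315),('red',(560,205,625,260),.023)):
    m=masks(T['img'])[k]; x0,y0,x1,y1=[int(q/1.4) for q in bx]; v,u=np.nonzero(m[y0:y1,x0:x1])
    P=np.array([plane(T,(x+x0,y+y0),z)[:2]*1e3 for x,y in zip(u,v)]); t=P@[np.cos(a),np.sin(a)]; w=P@[np.sin(a),-np.cos(a)]
    print(k,len(u),t.min().round(1),t.max().round(1),w.min().round(1),w.max().round(1))
for n,p in(('nearchalk top',(458,-274.6)),('farchalk top',(618.2,-285.6))): print(n,np.dot(p,[np.cos(a),np.sin(a)]).round(1),np.dot(p,[np.sin(a),-np.cos(a)]).round(1))
```

```text
cream 101 -256.5 -195.6 465.7 495.6
red 224 -291.9 -202.3 630.1 646.6
nearchalk top -244.5 474.8
farchalk top -245.1 635.3
```

>>> servo_tool([
  [[1.5, -3.5, -5, 0, 0, 0, -1], [1.5, -3.5, -9, 0, 0, 0, -1], [1.5, -3.5, -10.5, 0, 0, 0, -1], [1.5, -3.5, -10.5, 0, 0, 0, -1], [1.5, -3.5, -10.5, 0, 0, 0, -0.3], [1.5, -3.5, -10.5, 0, 0, 0, -0.3], [1.5, -3.5, -10.5, 0, 0, 0, -0.3], [1.5, -3.5, 10, 0, 0, 0, -0.3], [1.5, -3.5, 50, 0, 0, 0, 0], [1.5, -3.5, 100, 0, 0, 0, 1]],
])

```text
clock: 15.5
tool_pos: [0.4576, -0.2756, 0.305]
orientation: [0.73, 0.684, -0.0, -0.002]
ft_force: [0.9, -0.5, 0.9]
opening: 0.0595
grasp_force: 0.0
```

>>> servo_tool([
  [[0, 50, 10, 0, 0, -8, 1], [0, 100, 10, 0, 0, -16, 1], [0, 150, 10, 0, 0, -24, 1], [5, 200, 10, 0, 0, -32, 1], [10, 250, 10, 0, 0, -40, 1], [20, 300, 10, 0, 0, -48, 1], [30, 350, 10, 0, 0, -56, 1], [40, 400, 10, 0, 0, -64, 1], [50, 450, 10, 0, 0, -72, 1], [55, 500, 10, 0, 0, -74.2, 1]],
])

```text
clock: 16.75
tool_pos: [0.5134, 0.2257, 0.3152]
orientation: [0.995, 0.104, 0.0, 0.0]
ft_force: [0.9, -0.6, -0.8]
opening: 0.0852
grasp_force: 0.0
```

```bash
cat > m2.py <<'E'
from lib import *
import sys
s=get_state();print(s['tool_pos'],s['orientation'])
T,S=shot(sys.argv[1])
for k,bt,bs in(('red',(560,205,625,260),(240,425,345,500)),('cream',(558,295,620,340),(180,370,300,430))):
    print(k,'top',allrect(T,k,bt,.023),'scene',allrect(S,k,bs,.023))
cv2.imwrite('pics/crop_%s.png'%sys.argv[1],np.hstack([cv2.resize(a,(400,500),interpolation=cv2.INTER_CUBIC) for a in (S['img'][260:360,140:240,::-1],T['img'][140:250,380:460,::-1])]))
E
python3 m2.py e
```

```text
[0.51344708 0.22569001 0.31523937] [9.94570355e-01 1.04065821e-01 3.35488479e-04 1.87655457e-05]
red top [ 621.1 -286.8   87.5   16.    85.9] scene [ 616.8 -280.9   91.7   22.5   88.5]
cream top [ 459.1 -275.3   94.8   17.7   85.9] scene [ 455.5 -269.2   94.3   28.8   86.4]
```

View pics/crop_e.png

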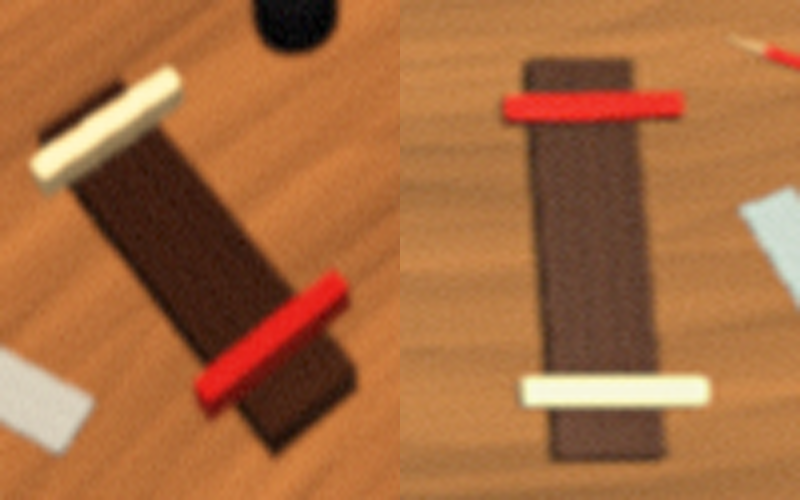

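Both strips lie centred on the chalk lines: scene pale (105,128) and red (272,343), top red (593,107) and pale (616,391). The two views average under 1 mm off. Next is the upper board.

>>> servo_tool([
  [[0, 30, 0, 0, 0, 0.2, 1], [0, 52.5, -30, 0, 0, 0.2, 1], [0, 52.5, -70, 0, 0, 0.2, 1], [0, 52.5, -110, 0, 0, 0.2, 1], [0, 52.5, -135, 0, 0, 0.2, 1], [0, 52.5, -142, 0, 0, 0.2, 1], [0, 52.5, -142, 0, 0, 0.2, 1], [0, 52.5, -142, 0, 0, 0.2, 1], [0, 52.5, -142, 0, 0, 0.2, 0], [0, 52.5, -142, 0, 0, 0.2, 0]],
], force=60)

```text
clock: 18.1
tool_pos: [0.5138, 0.2767, 0.1747]
orientation: [0.994, 0.107, 0.001, -0.0]
ft_force: [4.5, 1.4, 0.6]
opening: 0.0534
grasp_force: 65.1
```

>>> servo_tool([
  [[0, 0, 0, 0, 0, 0, -0.5], [0, 0, 0, 0, 0, 0, -0.5], [0, 0, 0, 0, 0, 0, -0.5], [0, 0, 20, 0, 0, 0, -0.5], [0, 0, 50, 0, 0, 0, -0.5], [0, 0, 90, 0, 0, 0, -0.5], [0, 0, 130, 0, 0, 0, -0.5], [0, 0, 140, 0, 0, 0, -0.5], [0, 0, 140, 0, 0, 0, -0.5], [0, 0, 140, 0, 0, 0, -0.5]],
])

```text
clock: 19.35
tool_pos: [0.5122, 0.2761, 0.3109]
orientation: [0.994, 0.107, -0.002, 0.001]
ft_force: [-0.5, -0.5, -1.2]
opening: 0.0534
grasp_force: 64.6
```

>>> servo_tool([
  [[0, -30, 0, 0, 0, 0, -0.5], [0, -80, 0, 0, 0, -2, -0.5], [3, -130, 0, 0, 0, -4, -0.5], [6, -180, 0, 0, 0, -6, -0.5], [9, -230, 0, 0, 0, -8, -0.5], [12, -280, 0, 0, 0, -10, -0.5], [15, -330, 0, 0, 0, -12, -0.5], [18, -380, 0, 0, 0, -14, -0.5], [21, -430, 0, 0, 0, -16, -0.5], [24, -480, 0, 0, 0, -16, -0.5]],
])

```text
clock: 20.6
tool_pos: [0.5364, -0.2048, 0.3108]
orientation: [0.999, -0.033, -0.002, -0.001]
ft_force: [0.0, 0.6, -1.0]
opening: 0.0535
grasp_force: 64.5
```

>>> servo_tool([
  [[1, -40, 0, 0, 0, 0, -0.5], [2, -74, -10, 0, 0, 0, -0.5], [2, -74, -40, 0, 0, 0, -0.5], [2, -74, -70, 0, 0, 0, -0.5], [2, -74, -85, 0, 0, 0, -0.5], [2, -74, -92, 0, 0, 0, -0.5], [2, -74, -92, 0, 0, 0, -0.5], [2, -74, -92, 0, 0, 0, -0.5], [2, -74, -92, 0, 0, 0, -0.5], [2, -74, -92, 0, 0, 0, -0.5]],
])

```text
clock: 21.85
tool_pos: [0.5395, -0.2776, 0.222]
orientation: [0.999, -0.033, 0.001, 0.0]
ft_force: [-0.9, -0.1, -2.2]
opening: 0.0531
grasp_force: 64.5
```

Run:
```python
from lib import *
s=get_state();print(s['tool_pos'],s['orientation'],s['ft_force'])
T,S=shot('f')
cv2.imwrite('pics/crop_f.png',np.hstack([cv2.resize(a,(400,500),interpolation=cv2.INTER_CUBIC) for a in (S['img'][250:350,140:240,::-1],T['img'][130:255,370:470,::-1])]))
```

```text
[ 0.53945523 -0.27764782  0.22199296] [ 9.99465248e-01 -3.26913604e-02  5.93699685e-04  3.75542285e-04] [-0.89621599 -0.11612109 -2.22989649]
```

View pics/crop_f.png

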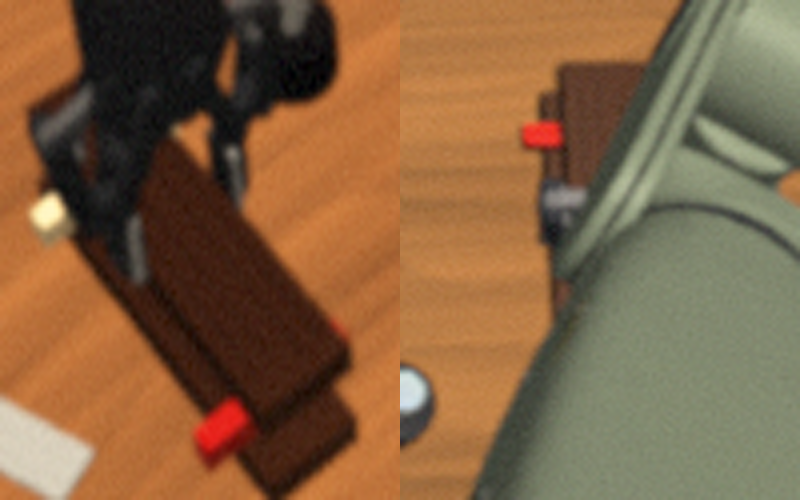

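The crop shows the board held level over the stack. In the scene part, its far corners are at (348,352) and (262,418), and the lower board's are at (355,420) and (275,495). In the top part, its far-left corner is at (560,65) and the lower board's is at (541,93). I'll convert these.

Run:
```python
from lib import *
S=dict(np.load('f_scene.npz'));T=dict(np.load('f_top.npz'))
f=lambda c,uv,z:(plane(c,uv,z)*1e3).round(1)[:2]
s=lambda x,y:(140+x/4,250+y/5); t=lambda x,y:(370+(x-400)/4,130+y/4)
print('scene up',f(S,s(348,352),.0633),f(S,s(262,418),.0633),'low',f(S,s(355,420),.016),f(S,s(275,495),.016))
print('top up',f(T,t(560,65),.0633),'low',f(T,t(541,93),.016))
# expected from estimated poses
a=np.deg2rad(-3.7);R=np.array([[np.cos(a),-np.sin(a)],[np.sin(a),np.cos(a)]])
print('lower exp',[(np.array([538,-278])+R@q).round(1) for q in((115,27.5),(115,-27.5))])
a2=2*np.arctan2(-.03269,.99947);print(np.rad2deg(a2))
m=lambda c,k,bx:0
# top image: dark left long edges of pixel columns
g=cv2.cvtColor(T['img'],cv2.COLOR_RGB2HSV)[...,2].astype(int)
for v in (149,150,151,152,156,157,158,159): print(v,g[v,398:425].tolist())
```

```text
scene up [ 660.3 -260.9] [ 656.2 -312.3] low [ 656.9 -258. ] [ 657.7 -311.1]
top up [ 653.3 -260.4] low [ 651.8 -259.6]
lower exp [array([ 654.5, -258. ]), array([ 651. , -312.9])]
-3.7466488600516
149 [198, 195, 196, 193, 192, 195, 195, 195, 194, 184, 155, 114, 77, 88, 93, 98, 92, 97, 94, 90, 95, 99, 94, 93, 98, 93, 94]
150 [196, 193, 191, 190, 189, 189, 188, 190, 194, 185, 157, 113, 81, 88, 98, 99, 97, 94, 99, 97, 93, 87, 97, 97, 94, 100, 98]
151 [192, 190, 192, 188, 190, 193, 193, 194, 185, 181, 155, 115, 77, 87, 95, 93, 96, 98, 94, 97, 99, 88, 94, 93, 97, 98, 99]
152 [189, 187, 189, 191, 189, 189, 186, 173, 162, 151, 135, 99, 72, 83, 97, 96, 90, 93, 100, 98, 94, 91, 94, 96, 95, 96, 95]
156 [200, 196, 196, 200, 194, 179, 134, 83, 86, 95, 94, 73, 67, 87, 101, 99, 95, 94, 94, 97, 100, 96, 92, 99, 95, 92, 92]
157 [189, 192, 192, 192, 189, 173, 129, 78, 83, 98, 90, 74, 65, 86, 96, 97, 98, 92, 94, 97, 92, 92, 96, 98, 98, 99, 87]
158 [190, 189, 188, 188, 191, 178, 132, 79, 74, 92, 84, 78, 59, 86, 96, 101, 96, 90, 98, 97, 94, 91, 95, 95, 99, 97, 91]
159 [191, 192, 195, 198, 197, 185, 144, 100, 97, 109, 103, 83, 67, 86, 96, 98, 97, 91, 92, 91, 96, 93, 90, 97, 98, 102, 99]
```

>>> servo_tool([
  [[-1.3, 0.7, -5, 0, 0, 0, -0.5], [-1.3, 0.7, -10, 0, 0, 0, -0.5], [-1.3, 0.7, -13, 0, 0, 0, -0.5], [-1.3, 0.7, -15, 0, 0, 0, -0.5], [-1.3, 0.7, -16, 0, 0, 0, -0.5], [-1.3, 0.7, -16.5, 0, 0, 0, -0.5], [-1.3, 0.7, -17, 0, 0, 0, -0.5], [-1.3, 0.7, -17, 0, 0, 0, -0.5], [-1.3, 0.7, -17, 0, 0, 0, -0.5], [-1.3, 0.7, -17, 0, 0, 0, -0.5]],
])

```text
clock: 23.2
tool_pos: [0.538, -0.2769, 0.2046]
orientation: [0.999, -0.033, 0.0, 0.0]
ft_force: [-2.0, 0.9, 4.6]
opening: 0.0533
grasp_force: 65.1
```

>>> servo_tool([
  [[0, 0, 0, 0, 0, 0, 0.6], [0, 0, 0, 0, 0, 0, 0.6], [0, 0, 0, 0, 0, 0, 0.8], [0, 0, 0, 0, 0, 0, 0.8], [0, 0, 20, 0, 0, 0, 0.8], [0, 0, 60, 0, 0, 0, 0.8], [0, 0, 100, 0, 0, 0, 0.8], [0, 50, 110, 0, 0, 0, 0.8], [0, 100, 110, 0, 0, 0, 0.8], [0, 150, 110, 0, 0, 0, 0.8]],
])

```text
clock: 24.45
tool_pos: [0.538, -0.1257, 0.3164]
orientation: [0.999, -0.033, 0.002, 0.0]
ft_force: [0.5, 1.5, -0.1]
opening: 0.0768
grasp_force: 0.0
```

>>> servo_tool([
  [[0, 50, 0, 0, 0, 0, 0], [0, 100, 0, 0, 0, 0, 0], [0, 150, 0, 0, 0, 0, 0], [0, 200, 0, 0, 0, 0, 0], [20, 220, 0, 0, 0, 0, 0], [40, 240, 0, 0, 0, 0, 0], [60, 255, 0, 0, 0, 0, 0], [78, 262, 0, 0, 0, 0, 0], [78, 262, 0, 0, 0, 0, 0], [78, 262, 0, 0, 0, 0, 0]],
])

```text
clock: 25.7
tool_pos: [0.6155, 0.135, 0.3148]
orientation: [0.999, -0.033, 0.0, 0.0]
ft_force: [-0.3, 0.5, 0.4]
opening: 0.0426
grasp_force: 0.0
```

Run:
```python
from lib import *
s=get_state();print(s['tool_pos'],s['orientation'],s['ft_force'])
T,S=shot('g')
for k,bt,bs,z in(('red',(560,195,635,290),(240,425,345,500),.023),):
    print(k,allrect(T,k,bt,z),allrect(S,k,bs,z))
print('cream',allrect(T,'cream',(558,295,630,340),.023),allrect(S,'cream',(180,370,300,430),.023))
ut,ct=blob(T['img'],'dark',(560,195,620,350)); print(rect(T,ct,.038)); us,cs=blob(S['img'],'dark',(200,350,328,495)); print(rect(S,cs,.038))
cv2.imwrite('pics/crop_g.png',np.hstack([cv2.resize(a,(400,500),interpolation=cv2.INTER_CUBIC) for a in (S['img'][250:350,140:240,::-1],T['img'][130:255,370:470,::-1])]))
```

```text
[0.61549279 0.13495102 0.31484724] [ 9.99461843e-01 -3.28027403e-02  9.80866914e-06  5.98446581e-05] [-0.3033975   0.45049719  0.39949618]
red [ 621.1 -286.8   87.2   16.    85.9] [ 615.8 -281.    92.1   22.3  -90. ]
cream [ 459.1 -276.5   96.8   17.7   85.9] [ 454.6 -269.    94.5   28.6   87.9]
[ 536.  -274.8  236.4   66.2   -4.6]
[ 547.1 -284.9  261.9   84.5   -3.9]
```

View pics/crop_g.png

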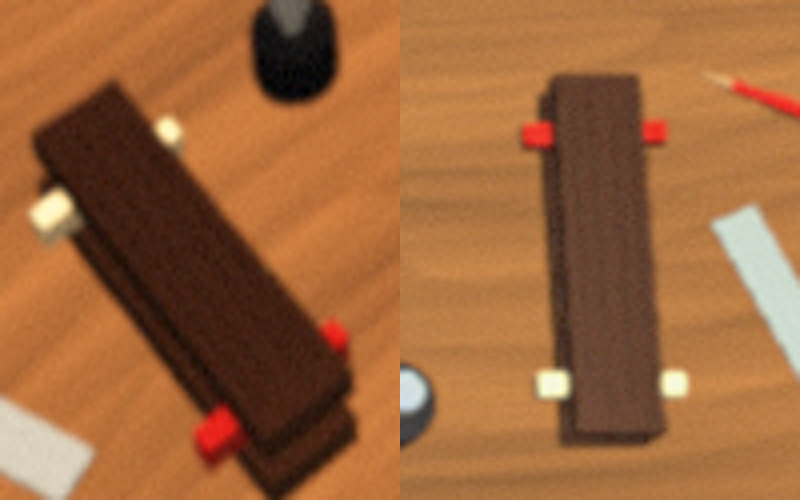

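The upper board lies on both strips with all four strip ends protruding. Its top-view corners are (556,75), (637,75), (665,432) and (574,432), and its scene corners are (117,82), (35,135), (265,450) and (350,380). I'll compute its centre against the lower board's.

```bash
python3 - <<'E'
from lib import *
S=dict(np.load('g_scene.npz'));T=dict(np.load('g_top.npz'));z=.046
f=lambda c,uv,z:(plane(c,uv,z)*1e3).round(1)[:2]
s=lambda x,y:(140+x/4,250+y/5); t=lambda x,y:(370+(x-400)/4,130+y/4)
P=[f(T,t(*q),z) for q in((556,75),(637,75),(665,432),(574,432))];print('top',P,np.mean(P,0))
P=[f(S,s(*q),z) for q in((350,380),(265,450),(35,135),(117,82))];print('scene',P,np.mean(P,0))
E
cat m0.py | sed -n 1,3p >/dev/null
python3 - <<'E'
from lib import *
T=dict(np.load('g_top.npz'));S=dict(np.load('g_scene.npz'))
for b in ((506,306,532,332),(286,334,308,356)),: meas(T,S,'steel',*b)
E
```

```text
top [array([ 652.9, -262.1]), array([ 649.3, -312.9]), array([ 422. , -298.7]), array([ 425.9, -244. ])] [ 537.525 -279.425]
scene [array([ 659.9, -260.9]), array([ 657.4, -313.5]), array([ 427.3, -293.6]), array([ 431.6, -241.3])] [ 544.05  -277.325]
steel tri [ 458.  -139.9   58.1] miss 3.7 top [ 456.9 -141.    28.1   26.9  -49.8] scene [ 459.5 -139.4   44.2   19.3  -34.6]
```

>>> servo_tool([
  [[0.5, 0, -40, 0, 0, 0, 0], [0.5, 0, -75, 0, 0, 0, 0], [0.5, 0, -100, 0, 0, 0, 0], [0.5, 0, -106, 0, 0, 0, 0], [0.5, 0, -106, 0, 0, 0, 0], [0.5, 0, -106, 0, 0, 0, -1], [0.5, 0, -106, 0, 0, 0, -1], [0.5, 0, -106, 0, 0, 0, -1], [0.5, 0, -106, 0, 0, 0, -1], [0.5, 0, -106, 0, 0, 0, -1]],
], force=80)

```text
clock: 27.05
tool_pos: [0.6173, 0.1356, 0.2102]
orientation: [0.999, -0.033, 0.002, -0.0]
ft_force: [-1.2, 1.4, 6.3]
opening: 0.0225
grasp_force: 78.5
```

>>> servo_tool([
  [[0, 0, 0, 0, 0, 0, -1], [0, 0, 20, 0, 0, 0, -1], [0, 0, 50, 0, 0, 0, -1], [0, 0, 90, 0, 0, 0, -1], [0, 0, 120, 0, 0, 0, -1], [0, 0, 120, 0, 0, 0, -1], [0, -20, 120, 0, 0, 0, -1], [0, -60, 120, 0, 0, 0, -1], [0, -110, 120, 0, 0, 0, -1], [0, -160, 120, 0, 0, 0, -1]],
])

```text
clock: 28.3
tool_pos: [0.6149, -0.027, 0.325]
orientation: [0.999, -0.033, -0.003, 0.0]
ft_force: [0.3, -0.0, -5.7]
opening: 0.0228
grasp_force: 79.4
```

>>> servo_tool([
  [[0, -45, 0, 0, 0, 0, -1], [0, -95, 0, 0, 0, 0, -1], [1, -145, 0, 0, 0, 0, -1], [2, -195, 0, 0, 0, 0, -1], [2, -235, 0, 0, 0, 0, -1], [3, -257, -10, 0, 0, 0, -1], [3, -257, -30, 0, 0, 0, -1], [3, -257, -55, 0, 0, 0, -1], [3, -257, -55, 0, 0, 0, -1], [3, -257, -55, 0, 0, 0, -1]],
])

```text
clock: 29.55
tool_pos: [0.6195, -0.2806, 0.2725]
orientation: [0.999, -0.032, -0.001, -0.0]
ft_force: [0.1, -0.6, -5.6]
opening: 0.0228
grasp_force: 79.5
```

Run:
```python
from lib import *
s=get_state();print(s['tool_pos'],s['orientation'],s['ft_force'])
T,S=shot('h')
cv2.imwrite('pics/crop_h.png',np.hstack([cv2.resize(a,(400,500),interpolation=cv2.INTER_CUBIC) for a in (S['img'][250:350,140:240,::-1],T['img'][130:255,370:470,::-1])]))
```

```text
[ 0.61951849 -0.28060989  0.27254996] [ 9.99486078e-01 -3.20476335e-02 -5.36424206e-04 -4.91004606e-04] [ 0.07511531 -0.57641829 -5.58594502]
```

View pics/crop_h.png

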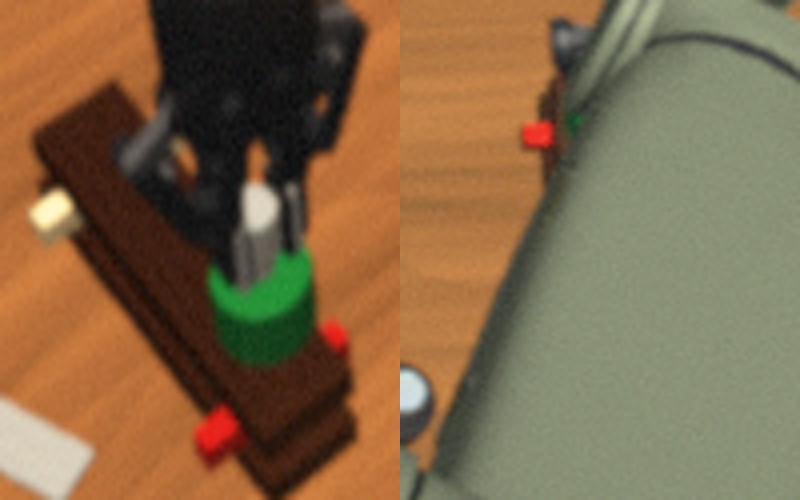

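The green weight hangs upright over the red strip's end, its body at scene crop (262,305). I'll lower it gently.

>>> servo_tool([
  [[-1, -2, -6, 0, 0, 0, -1], [-1, -2, -10, 0, 0, 0, -1], [-1, -2, -13, 0, 0, 0, -1], [-1, -2, -14, 0, 0, 0, -1], [-1, -2, -15, 0, 0, 0, -1], [-1, -2, -15.5, 0, 0, 0, -1], [-1, -2, -16, 0, 0, 0, -1], [-1, -2, -16, 0, 0, 0, -1], [-1, -2, -16, 0, 0, 0, -1], [-1, -2, -16, 0, 0, 0, -1]],
])

```text
clock: 30.9
tool_pos: [0.6184, -0.2838, 0.2572]
orientation: [0.999, -0.033, 0.0, 0.0]
ft_force: [0.0, -0.4, -6.1]
opening: 0.0224
grasp_force: 79.5
```

>>> servo_tool([
  [[0, 0.8, -0.3, 0, 0, 0, -1], [0, 0.8, -0.6, 0, 0, 0, -1], [0, 0.8, -0.9, 0, 0, 0, -1], [0, 0.8, -1.2, 0, 0, 0, -1], [0, 0.8, -1.5, 0, 0, 0, -1], [0, 0.8, -1.8, 0, 0, 0, -1], [0, 0.8, -1.8, 0, 0, 0, -1], [0, 0.8, -1.8, 0, 0, 0, -1], [0, 0.8, -1.8, 0, 0, 0, -1], [0, 0.8, -1.8, 0, 0, 0, -1]],
])

```text
clock: 32.15
tool_pos: [0.6186, -0.2831, 0.2562]
orientation: [0.999, -0.033, 0.0, 0.0]
ft_force: [-3.6, 2.8, 3.9]
opening: 0.0227
grasp_force: 80.7
```

Contact: the force changed by about +10 N. Releasing and going to the black weight.

>>> servo_tool([
  [[0, 0, 0, 0, 0, 0, -0.1], [0, 0, 0, 0, 0, 0, -0.1], [0, 0, 0, 0, 0, 0, 0], [0, 0, 0, 0, 0, 0, 0], [0, 0, 20, 0, 0, 0, 0], [0, 0, 60, 0, 0, 0, 0], [0, 0, 90, 0, 0, 0, 0], [-30, 30, 90, 0, 0, 0, 0], [-60, 60, 90, 0, 0, 0, 0], [-90, 90, 90, 0, 0, 0, 0]],
])

```text
clock: 33.4
tool_pos: [0.5277, -0.1924, 0.3473]
orientation: [0.999, -0.033, 0.001, 0.001]
ft_force: [1.1, -0.3, 0.7]
opening: 0.0429
grasp_force: 0.0
```

>>> servo_tool([
  [[-30, 25, 0, 0, 0, 0, 0], [-70, 53, 0, 0, 0, 0, 0], [-70, 53, -20, 0, 0, 0, 0], [-70, 53, -20, 0, 0, 0, 0], [-70, 53, -20, 0, 0, 0, 0], [-70, 53, -20, 0, 0, 0, 0], [-70, 53, -20, 0, 0, 0, 0], [-70, 53, -20, 0, 0, 0, 0], [-70, 53, -20, 0, 0, 0, 0], [-70, 53, -20, 0, 0, 0, 0]],
])

```text
clock: 34.65
tool_pos: [0.4584, -0.14, 0.3253]
orientation: [0.999, -0.033, -0.0, -0.0]
ft_force: [0.8, -0.7, 0.2]
opening: 0.043
grasp_force: 0.0
```

Run:
```python
from lib import *
s=get_state();print(s['tool_pos'],s['orientation'],s['ft_force'])
T,S=shot('i')
for b in ((560,190,620,260),(240,360,330,450)),: meas(T,S,'green',*b)
cv2.imwrite('pics/crop_i.png',np.hstack([cv2.resize(a,(400,500),interpolation=cv2.INTER_CUBIC) for a in (S['img'][240:340,140:240,::-1],T['img'][130:255,370:470,::-1])]))
```

```text
[ 0.45840042 -0.14002281  0.3253314 ] [ 9.99464684e-01 -3.27160109e-02 -8.15061880e-05 -4.51523874e-05] [ 0.78426217 -0.72245644  0.24373137]
green tri [ 629.8 -282.3   83. ] miss 13.7 top [ 633.9 -276.4   12.5    7.7   85.9] scene [ 625.4 -288.1   49.7   49.   -37.3]
```

View pics/crop_i.png

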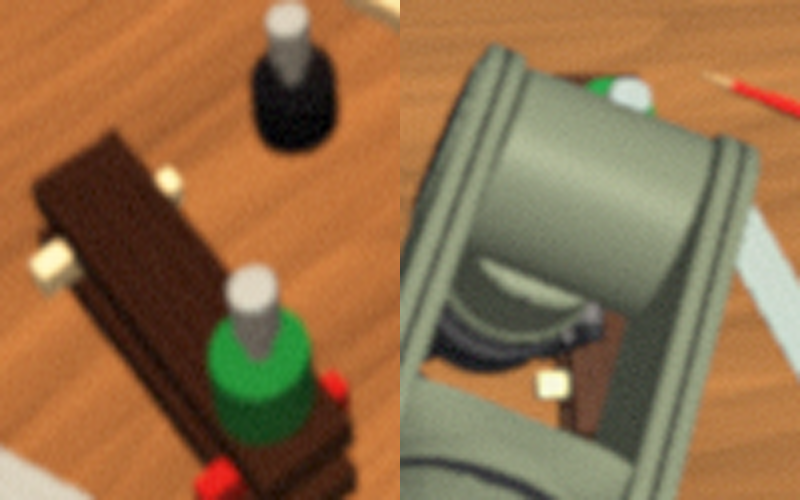

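The green weight stands upright over the red strip at scene crop (260,370). The gripper is above the black weight at scene crop (293,90).

>>> servo_tool([
  [[0, 0, -40, 0, 0, 0, 0], [0, 0, -80, 0, 0, 0, 0], [0, 0, -105, 0, 0, 0, 0], [0, 0, -116, 0, 0, 0, 0], [0, 0, -116, 0, 0, 0, 0], [0, 0, -116, 0, 0, 0, -1], [0, 0, -116, 0, 0, 0, -1], [0, 0, -116, 0, 0, 0, -1], [0, 0, -116, 0, 0, 0, -1], [0, 0, -116, 0, 0, 0, -1]],
], force=80)

```text
clock: 36.0
tool_pos: [0.4592, -0.1401, 0.2107]
orientation: [0.999, -0.033, 0.001, 0.0]
ft_force: [-0.2, 2.9, 5.8]
opening: 0.0228
grasp_force: 78.5
```

>>> servo_tool([
  [[0, 0, 0, 0, 0, 0, -1], [0, 0, 20, 0, 0, 0, -1], [0, 0, 50, 0, 0, 0, -1], [0, 0, 80, 0, 0, 0, -1], [0, 0, 80, 0, 0, 0, -1], [0, -30, 80, 0, 0, 0, -1], [0, -70, 80, 0, 0, 0, -1], [0, -110, 80, 0, 0, 0, -1], [0, -132, 80, 0, 0, 0, -1], [0, -132, 75, 0, 0, 0, -1]],
])

```text
clock: 37.25
tool_pos: [0.4581, -0.2732, 0.2832]
orientation: [0.999, -0.034, -0.0, -0.0]
ft_force: [-0.6, 0.5, -5.6]
opening: 0.0226
grasp_force: 79.6
```

>>> servo_tool([
  [[0, 1, -8, 0, 0, 0, -1], [0, 1, -16, 0, 0, 0, -1], [0, 1, -21, 0, 0, 0, -1], [0, 1, -23, 0, 0, 0, -1], [0, 1, -24, 0, 0, 0, -1], [0, 1, -25, 0, 0, 0, -1], [0, 1, -25.5, 0, 0, 0, -1], [0, 1, -26, 0, 0, 0, -1], [0, 1, -26, 0, 0, 0, -1], [0, 1, -26, 0, 0, 0, -1]],
])

```text
clock: 38.5
tool_pos: [0.4584, -0.2711, 0.2584]
orientation: [0.999, -0.033, 0.0, 0.0]
ft_force: [1.0, 0.7, -5.8]
opening: 0.0227
grasp_force: 79.7
```

>>> servo_tool([
  [[0, -1, -0.4, 0, 0, 0, -1], [0, -1, -0.8, 0, 0, 0, -1], [0, -1, -1.2, 0, 0, 0, -1], [0, -1, -1.6, 0, 0, 0, -1], [0, -1, -1.9, 0, 0, 0, -1], [0, -1, -2.2, 0, 0, 0, -1], [0, -1, -2.4, 0, 0, 0, -1], [0, -1, -2.4, 0, 0, 0, -1], [0, -1, -2.4, 0, 0, 0, -1], [0, -1, -2.4, 0, 0, 0, -1]],
])

```text
clock: 39.75
tool_pos: [0.4586, -0.272, 0.2567]
orientation: [0.999, -0.033, 0.0, 0.0]
ft_force: [-2.8, 3.0, 5.6]
opening: 0.0224
grasp_force: 80.8
```

>>> servo_tool([
  [[0, 0, 0, 0, 0, 0, -0.1], [0, 0, 0, 0, 0, 0, -0.1], [0, 0, 0, 0, 0, 0, 0], [0, 0, 0, 0, 0, 0, 0], [0, 0, 20, 0, 0, 0, 0], [0, 0, 60, 0, 0, 0, 0], [0, 0, 90, 0, 0, 0, 0], [0, 40, 110, 0, 0, 0, 0], [0, 90, 110, 0, 0, 0, 0], [0, 140, 110, 0, 0, 0, 0]],
])

```text
clock: 41.0
tool_pos: [0.4583, -0.1309, 0.3665]
orientation: [0.999, -0.033, 0.001, 0.0]
ft_force: [1.1, 0.5, 0.2]
opening: 0.0427
grasp_force: 0.0
```

>>> servo_tool([
  [[0, 50, 0, 0, 0, 0, 0], [0, 100, 0, 0, 0, 0, 0], [0, 150, 0, 0, 0, 0, 0], [0, 200, 0, 0, 0, 0, 0], [0, 200, 0, 0, 0, 0, 0], [0, 200, 0, 0, 0, 0, 0], [0, 200, 0, 0, 0, 0, 0], [0, 200, 0, 0, 0, 0, 0], [0, 200, 0, 0, 0, 0, 0], [0, 200, 0, 0, 0, 0, 0]],
])

```text
clock: 42.25
tool_pos: [0.4585, 0.0676, 0.366]
orientation: [0.999, -0.033, -0.0, 0.0]
ft_force: [0.0, -0.1, 0.3]
opening: 0.0432
grasp_force: 0.0
```

Run:
```python
from lib import *
T,S=shot('j')
print('red',allrect(T,'red',(560,195,635,290),.023),allrect(S,'red',(240,425,345,500),.023))
cv2.imwrite('pics/crop_j.png',np.hstack([cv2.resize(a,(400,500),interpolation=cv2.INTER_CUBIC) for a in (S['img'][240:350,130:240,::-1],T['img'][130:255,370:470,::-1])]))
```

```text
red [ 621.  -287.9   89.7   16.    85.9] [ 615.6 -281.    91.4   19.1   87.6]
```

View pics/crop_j.png

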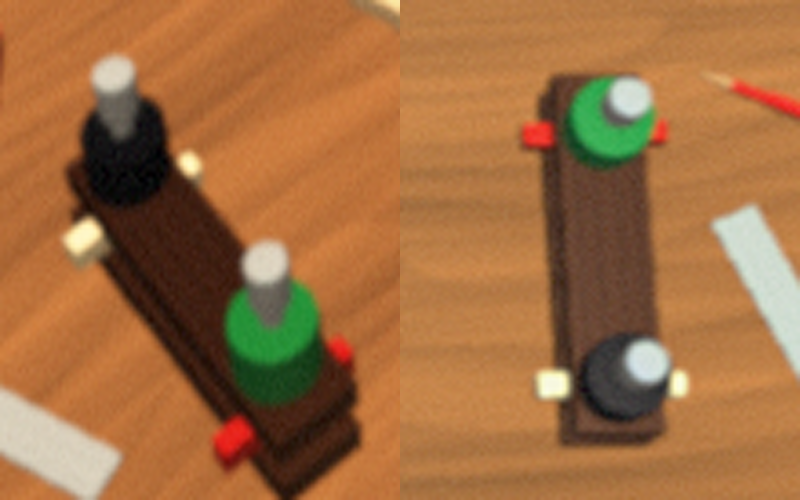

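View pics/j_scene.png

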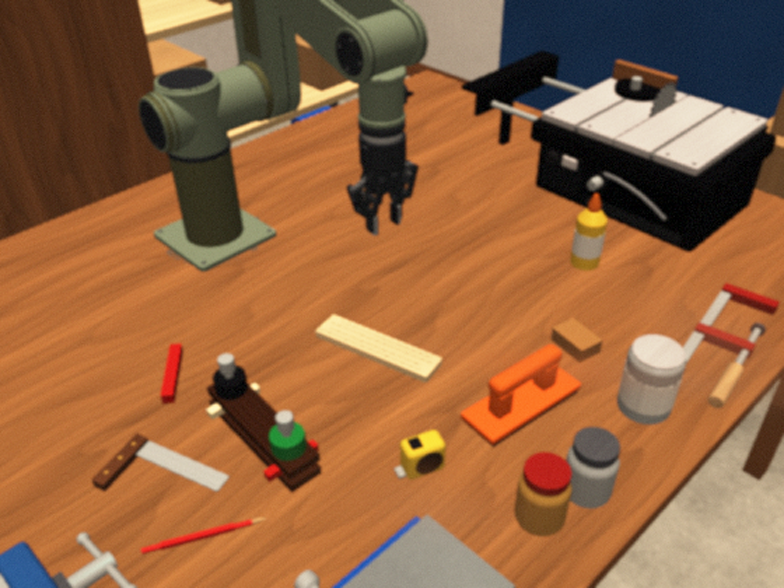

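The stack is complete. In the scene view the black weight is at (230,377) over the pale strip and the green at (287,437) over the red. The maple board at (380,346) hasn't moved, the bottle at (590,235) is upright, and the gripper is clear.

```bash
python3 -c "
from rig import hand_in; print(hand_in())"
```

```text
the job is handed in; nothing more can be done
None
```

I handed the job in at about 42 s of arm time: both strips lie on the chalk lines, the upper board lies on them within about 2 mm of square, and one weight stands over each strip. My first grasp missed and nudged the red strip about 2 mm before I picked it up. The maple board and glue bottle are where they were, and no verdict came back.

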